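Bolt the mould down and hold the inspection lamp on the stuck casting

ROBOT

A 6-joint arm with a two-finger parallel gripper is mounted at the origin on the work surface. World frame = base frame: x ahead of the robot, y to its left, z up, the work surface at z = 0. Lengths are in m, angles in degrees, forces in N, time in s.
With the tool pointing down it reaches from about 0.375 to 0.9 m from the base axis. Payload 3.1 kg.
Tool frame: the origin (TCP) lies at the very end of the fingers, on their centre line; the grasp point (between the pads) lies behind it (bot.grip_depth is the z of the grasp point in the tool frame, in m); z points along the fingers, y is the direction in which the jaws open and shut (so a half turn about z gives the same grasp; the last joint's range is limited). The gripper opens to 87 mm and grips with 3 to 60 N. Pads are 19 mm wide; open, the fingers measure 117 mm over their backs; the gripper's body (75 mm by 190 mm) begins 51 mm behind the grasp point.
Start: joints at [57.095, 30.224, 82.088, -0, 67.689, -10.227], TCP at [0.241, 0.577, 0.223] pointing down, gripper open.
Joint ranges: [-176.69, 176.69], [-43.24, 126.21], [12.49, 139.97], [-82, 262], [0, 151.66], [-163.58, 163.58]. Speed limits (degrees/s): [159.86, 159.86, 180, 180, 180, 180].

INTERFACE

Orientations are given as a 3x3 rotation matrix whose columns are the frame's x, y, z axes.
In Python, from rig import bot, vision gives the robot as it stands. The module is installed in compiled form; this text tells all that it offers.
- The arm moves only by the shell command python3 -m jog 'ROWS'. ROWS is JSON, a list of rows, each a list of 3 entries, a list of its own where there are three numbers: the shift along the tool's x, y, z in mm, then the turn, a rotation vector about the tool's x, y, z in degrees, then the closure, from 0 (fully open) to 1 (shut). In form: [[[dx, dy, dz], [wx, wy, wz], fingers], ...]. A call has 1 to 12 rows; each row is the pose to reach, as a shift and turn from the pose commanded when the call began, along the tool's axes at that moment; what a row does not reach only later rows make up. A row lasts 1/12 s, in which the tool goes at most 41.7 mm and 7.16 degrees, less where a joint would pass 70% of its speed; a pose out of reach is approached as far as the arm can. A call with a gripper value outside its range is refused whole. The fingers move at their own pace and stop on an object; the grip force is fixed at half the most. Time passes only in rows, so rows that repeat a pose let the fingers close. It gives the time, the measured TCP pose, the force and the opening at its end, in the units of the state.
- bot.read_state(): the state, without advancing time (a new reading comes with each control period).
- vision.capture(name): name is "scene" or "top"; returns the picture (480x640x3 uint8, red, green, blue); there is no depth.
- vision.camera_info(name): a dict with "intrinsics" (3x3 intrinsics, pixels), "dist" ([k1, k2, p1, p2, k3] as OpenCV has them; the pictures are not rectified), "camera_from_world" (4x4, takes a point from world to camera coordinates). Camera axes: x right, y up, looking along -z (the intrinsics and any distortion apply to the point x, -y, -z); pixel columns grow to the right and rows downward; lengths in m; the calibration is good to about 2 mm. A picture is of the moment at which its call begins. camera_info takes no time and is no camera call.
- bot.hand_in(): hands the job in, once; it reports no verdict.
The state is a dict: "time_s": time; "joint_positions": joint angles; "qvel": joint speeds; "tau": joint torques, N m; "position": TCP position; "tcp_rot": TCP orientation; "force": force on the tool from outside, world axes, zero at the start; "moment": the same for the moment, N m; "opening": opening from 0.0 (shut) to 1.0 (fully open).
Only numpy, scipy, OpenCV 4.12 (cv2) and the standard library are available. Lean on these libraries where they do the work, as an engineer would, in place of code of your own. Each camera call takes 0.05 s, during which the arm holds its last target. There are 200 camera calls.

TASK

Slide the red-knobbed bolt fully home into the keeper at the middle of the mould, so that the mould is locked on its stand. Then draw the inspection lamp up out of its holder, turn it to slant at about 45 degrees and finish while holding it there, raised, with its lens about 12 cm from the brass stud and shining straight at it. Do not touch the mould with the lamp, and leave the mould and everything else on the bench where it is.

Things in the scene. Friction and masses are not known exactly. Their poses are not given: they have to be found in the camera images.
- lamp: Black cylindrical hand lamp with yellow bands, 170 mm long, 160 g, loose, standing lens down in the holder. Origin at the centre of the lens face; +z runs along the lamp from lens to tail, so it shines along -z. The head (first 34 mm) is 36 mm across, tapering to a grip 28 mm across between 45 and 160 mm from the lens; the tail narrows to 22 mm at 170 mm. Round, so its yaw means nothing. Its mass and friction vary somewhat.
- holder: Fixed holder: a blue tube on a grey foot 85 mm square, 8 mm high. Tube outside 50 mm, bore 40 mm, rim 65 mm above the bench; the lamp's lens stands on the floor of the bore, 8 mm above the bench. Origin under its centre on the bench; z up. Draw the lamp straight up at least 57 mm to clear the rim.
- stand: Fixed green inspection stand. Origin on the bench under the centre of the mould; z up; +x is the direction in which the bolt slides home. A round plate 150 mm across and 10 mm thick carries the mould; a tongue 60 mm wide runs out to x = -185 mm under the bolt. Steel bolt guides at x = -78 and -178 mm, 58 mm high, 26 mm wide. The keeper is a black-capped steel block 26 mm square and 63 mm high at the middle. The bolt is a 10 mm rod, its axis 45 mm above the bench.
- bolt (a joint): How far the bolt has slid, in m: 0 fully withdrawn, 0.065 fully home against its stop (nose inside the keeper). It starts withdrawn or nearly so; friction of about 2.5 N holds it where it is left.
- bolt_knob (a point): Top centre of the bolt's upright red knob, 95 mm above the bench. The knob is a pin 16 mm across, free from 50 to 95 mm above the bench; it moves with the bolt along the stand's +x, from stand x = -160 mm (withdrawn) to -95 mm (home).
- keeper (a point): Centre of the keeper opening, 45 mm above the bench, on the stand's axis.
- mould: Cream disc mould lying loose on the stand round the keeper, 130 mm across, 24 mm thick (its top is 34 mm above the bench), 42 mm centre hole, 450 g. Origin under its centre, z up. Seven dark empty pockets and the brass stud form a circle of 43 mm radius; the stud lies along its +x, never under the path of the bolt.
- stud (a point): Top of the brass stud (a dome 20 mm across) still sitting in the mould, 44 mm above the bench. The lamp is to shine at this point.
- tin: Open aluminium cup, 68 mm across, 70 mm high; origin under its centre. Loose bystander: leave it alone.
- screwdriver: Red-handled screwdriver lying on the bench. Bystander.
- tape: Roll of yellow tape lying flat, 90 mm across, 24 mm high. Bystander.
- spare: Second cream mould disc lying on the bench, 130 mm across, 24 mm thick, with no stud. Bystander.
- bar: Round steel bar lying on the bench, 25 mm thick, 300 mm long. Bystander.
- dome1: Small silver domed casting, 34 mm across, 18 mm high. Bystander.
- dome2: Another silver domed casting like it. Bystander.
Mind the look-alikes: they are no part of the job. What is shaped like the mould but orange or turquoise is not meant.

How it is judged:
By the outcome, as a careful person would: the job done as asked, in the order asked, and still so for the second after the job is handed in, while the arm keeps its last pose, push and grip.
It also fails if it takes over 51 s, if anything falls off the work surface, if the arm or the gripper's body presses on something with over 40 N, if the wrist force passes 120 N, or if a joint passes its speed limit or range.

## Working session

There is one attempt and no reset: what is moved stays moved. The work goes in short steps, Python scripts to look and compute and a shell command to move; the robot and the scene stay as the last step left them, time stands still between calls to the robot, and variables do not carry over. Pictures are saved under pics/ and viewed, about 8 in all and at most 12, crops included, and the job is handed in when it is done.

```bash
mkdir -p pics; python3 - <<'E'
from rig import bot, vision
import cv2, numpy as np
for n in ("scene","top"):
    im=vision.capture(n); cv2.imwrite(f"pics/{n}0.png",im[:,:,::-1])
    c=vision.camera_info(n); print(n,np.round(c["intrinsics"],1).tolist(),np.round(c["dist"],3),np.round(c["camera_from_world"],3).tolist())
s=bot.read_state(); print(bot.grip_depth,s["time_s"],s["position"],np.round(s["tcp_rot"],3).tolist(),s["opening"])
E
```

```text
scene [[481.7, 0.0, 315.8], [0.0, 481.7, 233.5], [0.0, 0.0, 1.0]] [-0.126  0.     0.     0.     0.   ] [[-0.702, 0.712, 0.017, 0.37], [-0.543, -0.551, 0.633, 0.191], [0.46, 0.435, 0.774, -1.353], [0.0, 0.0, 0.0, 1.0]]
top [[471.5, 0.0, 322.1], [0.0, 471.5, 238.4], [0.0, 0.0, 1.0]] [0.007 0.    0.    0.    0.   ] [[-0.0, -1.0, 0.025, -0.038], [0.984, 0.004, 0.179, -0.488], [-0.18, 0.025, 0.983, -0.912], [0.0, 0.0, 0.0, 1.0]]
-0.0187 0.1 [0.24059379 0.57614463 0.22167555] [[-0.923, 0.386, -0.001], [0.386, 0.923, -0.002], [0.0, -0.002, -1.0]] 0.999594393407444
```

View pics/scene0.png

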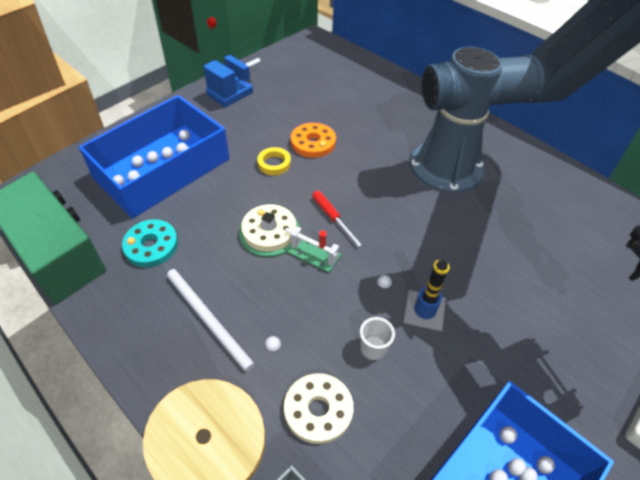

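View pics/top0.png

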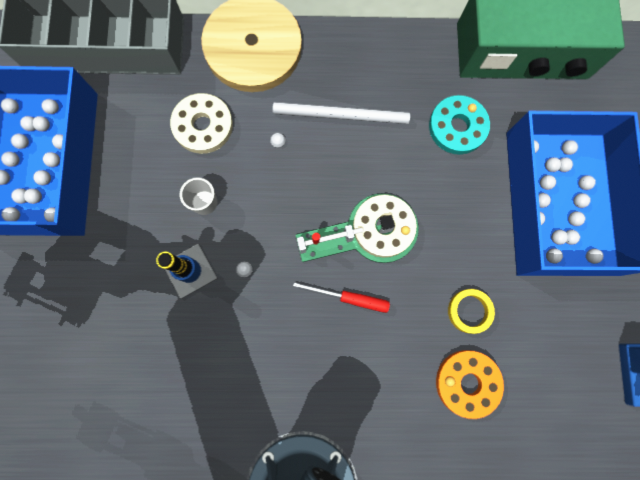

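The top view shows the stand and mould at about (385,227), the red knob at (316,238), the stud at (405,230), and the lamp tail at (165,260). The holder foot is at (190,270). In the scene view the knob is at (322,238), the stud near (262,212), and the lamp tail at (442,266). I'll zoom in on these and get mask centroids.

```bash
cat > h.py <<'E'
import cv2, numpy as np
from rig import bot, vision
def info(n):
    c=vision.camera_info(n); T=np.array(c["camera_from_world"]); return np.array(c["intrinsics"]),np.array(c["dist"],float),T
def ray(n,p):
    K,d,T=info(n); u=cv2.undistortPoints(np.array([[p]],float),K,d)[0,0]
    R=T[:3,:3]; return -R.T@T[:3,3], R.T@np.array([u[0],-u[1],-1.])
def onz(n,p,z):
    o,v=ray(n,p); return o+v*(z-o[2])/v[2]
def tri(p,q):   # scene pixel, top pixel
    (a,u),(b,v)=ray("scene",p),ray("top",q)
    s=np.linalg.lstsq(np.c_[u,-v],b-a,rcond=None)[0]; A,B=a+u*s[0],b+v*s[1]
    return (A+B)/2,np.linalg.norm(A-B)
def proj(n,P):
    K,d,T=info(n); c=T[:3,:3]@np.array(P)+T[:3,3]
    return cv2.projectPoints(np.array([[c[0],-c[1],-c[2]]]),np.zeros(3),np.zeros(3),K,d)[0].ravel()
def blobs(im,lo,hi,box,amin=6):
    x0,y0,x1,y1=box; m=cv2.inRange(cv2.cvtColor(im,cv2.COLOR_RGB2HSV),lo,hi)[y0:y1,x0:x1]
    n,l,s,c=cv2.connectedComponentsWithStats(m)
    return [(np.round(c[i]+[x0,y0],1).tolist(),(s[i,:4]+[x0,y0,0,0]).tolist(),int(s[i,4])) for i in range(1,n) if s[i,4]>=amin]
E
python3 - <<'E'
from h import *
S=cv2.imread("pics/scene0.png")[:,:,::-1].copy(); T=cv2.imread("pics/top0.png")[:,:,::-1].copy()
for nm,im,bm,bl in (("scene",S,(225,190,350,280),(400,250,455,335)),("top",T,(285,185,425,270),(145,240,225,305))):
    print(nm,"red",blobs(im,(0,150,80),(8,255,255),bm)); print(" redhi",blobs(im,(172,150,80),(180,255,255),bm))
    print(" brass",blobs(im,(12,110,120),(32,255,255),bm)); print(" black",blobs(im,(0,0,0),(180,255,45),bm,12))
    print(" cream",blobs(im,(10,15,150),(35,100,255),bm,100)); print(" green",blobs(im,(60,80,40),(85,255,255),bm,50))
    print(" yellow",blobs(im,(20,120,90),(35,255,255),bl)); print(" blue",blobs(im,(100,120,40),(125,255,255),bl,20))
a=cv2.resize(S[190:280,225:350],(400,288),interpolation=cv2.INTER_CUBIC);b=cv2.resize(T[185:275,285:425],(400,257),interpolation=cv2.INTER_CUBIC)
c=cv2.resize(S[250:335,390:465],(265,300),interpolation=cv2.INTER_CUBIC);d=cv2.resize(T[235:305,140:225],(364,300),interpolation=cv2.INTER_CUBIC)
o=np.zeros((600,800,3),np.uint8);o[:288,:400]=a;o[:257,400:]=b;o[300:,:265]=c;o[300:,400:764]=d
cv2.imwrite("pics/z.png",o[:,:,::-1])
E
```

```text
scene red [([325.1, 204.9], [313, 191, 27, 30], 299), ([322.2, 237.7], [320, 231, 6, 16], 76)]
 redhi []
 brass [([260.9, 212.7], [258, 211, 7, 4], 23)]
 black []
 cream [([259.8, 218.6], [242, 205, 37, 30], 208), ([269.6, 241.6], [242, 225, 49, 26], 304)]
 green [([297.3, 253.5], [239, 231, 94, 41], 906)]
 yellow [([440.4, 268.5], [433, 260, 17, 15], 108), ([433.5, 287.2], [428, 283, 13, 8], 49), ([430.6, 294.1], [426, 290, 12, 7], 38)]
 blue [([426.2, 305.5], [415, 287, 27, 32], 438)]
top red [([315.5, 237.4], [312, 233, 8, 11], 67)]
 redhi []
 brass [([404.9, 229.8], [401, 226, 9, 9], 56)]
 black []
 cream []
 green [([334.4, 223.9], [296, 194, 83, 46], 429), ([348.3, 249.6], [300, 221, 119, 42], 1071)]
 yellow [([165.2, 259.7], [156, 251, 19, 18], 131)]
 blue [([188.7, 270.5], [170, 255, 31, 27], 311)]
```

View pics/z.png

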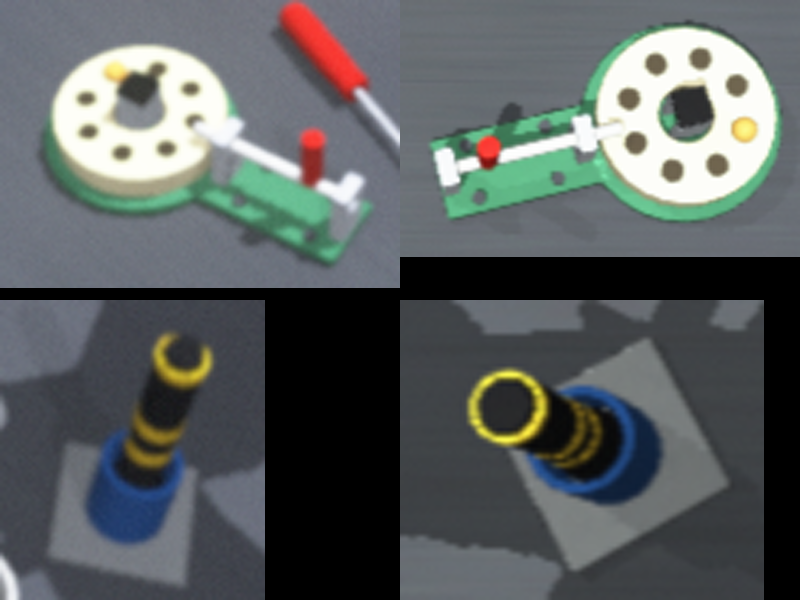

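```bash
python3 - <<'E'
from h import *
np.set_printoptions(precision=4,suppress=True)
for n,p,q in (("stud",(260.9,212.5),(404.9,229.9)),("keepcap",(268.7,217.2),(386.5,222.1)),("knob",(322.6,233),(316,236.2)),("tail",(443,264.8),(165.2,259.9))):
    P,e=tri(p,q); print(n,P,"gap",e)
z={"stud":.044,"keepcap":.063,"knob":.095,"tail":.178}
for n,q in (("stud",(404.9,229.9)),("keepcap",(386.5,222.1)),("knob",(316,236.2)),("tail",(165.2,259.9))): print(n,onz("top",q,z[n]))
# holder foot: top corners from the crop -> z=.008
f=lambda x,y:(140+(x-400)*85/364,235+(y-300)*70/300)
for c in ((650,338),(728,485),(573,571)): print("foot",onz("top",f(*c),.008))
# mould outline in top: ellipse on z=.034
T=cv2.imread("pics/top0.png"); h=cv2.cvtColor(T,cv2.COLOR_BGR2HSV); m=cv2.inRange(h,(10,5,175),(40,110,255)); m[:, :350]=0; m[:,425:]=0; m[:185]=0; m[270:]=0
m=cv2.morphologyEx(m,cv2.MORPH_OPEN,np.ones((3,3))); c=max(cv2.findContours(m,0,1)[0],key=cv2.contourArea); hu=cv2.convexHull(c); print("mould ell",cv2.fitEllipse(hu)); E=cv2.fitEllipse(hu); print(onz("top",E[0],.034))
E
```

```text
stud [ 0.5088 -0.2083  0.0355] gap 0.0003155353186583131
keepcap [ 0.5193 -0.1661  0.0609] gap 0.0010077019461975012
knob [ 0.4836 -0.024   0.0946] gap 0.0005535662362487045
tail [0.4252 0.2371 0.175 ] gap 0.0034355691461288424
stud [ 0.5072 -0.2067  0.044 ]
keepcap [ 0.5191 -0.1662  0.063 ]
knob [ 0.4837 -0.0243  0.095 ]
tail [0.4257 0.2347 0.178 ]
foot [0.4826 0.2203 0.008 ]
foot [0.4109 0.1796 0.008 ]
foot [0.3697 0.2515 0.008 ]
mould ell ((395.6166687011719, 231.37489318847656), (14.291603088378906, 17.340848922729492), 18.861555099487305)
[ 0.506  -0.1894  0.034 ]
```

```bash
python3 -m jog '[[[-120,-120,-20],[0,0,-7],0],[[-456,-460,-30],[0,0,-36],0],[[-456,-460,-30],[0,0,-36],0],[[-456,-460,-30],[0,0,-36],0],[[-456,-460,-30],[0,0,-36],0],[[-456,-460,-30],[0,0,-36],0],[[-456,-460,-30],[0,0,-36],0],[[-456,-460,-30],[0,0,-36],0],[[-456,-460,-30],[0,0,-36],0],[[-456,-460,-30],[0,0,-36],0],[[-456,-460,-30],[0,0,-36],0],[[-456,-460,-30],[0,0,-36],0]]'
python3 - <<'E'
from h import *
f=lambda x,y:(285+(x-400)*.35,185+y*.35); g=lambda x,y:(225+x*.3125,190+y*.3125)
a,b=onz("top",f(585,132),.058),onz("top",f(446,166),.058); print("guides top",a,b)
a2,b2=onz("scene",g(230,130),.058),onz("scene",g(350,187),.058); print("guides scene",a2,b2)
for G in((a,b),(a2,b2)):
    d=(G[0]-G[1]);L=np.linalg.norm(d);d/=L;print(L,d,np.degrees(np.arctan2(d[1],d[0])),"origin",G[0]+.078*d,"knob s",(np.array([.4837,-.0243,0])-G[0]-.078*d)[:2]@d[:2])
E
```

```text
time_s: 1.1
position: [0.4248, 0.1218, 0.246]
tcp_rot: [[-0.973, -0.23, -0.0], [-0.23, 0.973, 0.0], [0.0, 0.0, -1.0]]
force: [2.3, -0.4, -0.1]
opening: 1.001
guides top [ 0.50114387 -0.09247889  0.058     ] [0.47647527 0.00497687 0.058     ]
guides scene [ 0.49860498 -0.09085359  0.058     ] [0.47458546 0.00607375 0.058     ]
0.10052942971220613 [ 0.24538688 -0.96942523  0.        ] -75.79530201561197 origin [ 0.52028405 -0.16809406  0.058     ] knob s -0.14837483631170395
0.09985913716480205 [ 0.24053406 -0.9706407   0.        ] -76.08193700692503 origin [ 0.51736664 -0.16656357  0.058     ] knob s -0.14618478094238233
```

```bash
python3 -m jog '[[[-6,-40,0],[0,0,0],0],[[-12,-80,0],[0,0,0],0],[[-18,-120,0],[0,0,0],0],[[-24,-156,0],[0,0,0],0],[[-24,-156,40],[0,0,0],0],[[-24,-156,80],[0,0,0],0],[[-24,-156,115],[0,0,0],0],[[-24,-156,115],[0,0,0],0],[[-24,-156,115],[0,0,0],0]]'
python3 - <<'E'
from h import *
ims=[vision.capture(n) for n in("scene","top")]
a=ims[0][150:300,220:420];b=ims[1][170:290,270:430]
o=np.hstack([cv2.resize(a,(400,300),interpolation=cv2.INTER_CUBIC),cv2.resize(b,(400,300),interpolation=cv2.INTER_CUBIC)])
cv2.imwrite("pics/knob.png",o[:,:,::-1])
E
```

```text
time_s: 1.85
position: [0.4825, -0.0222, 0.1296]
tcp_rot: [[-0.973, -0.23, -0.005], [-0.23, 0.973, 0.002], [0.005, 0.003, -1.0]]
force: [0.1, 0.1, -0.9]
opening: 1.0
```

View pics/knob.png

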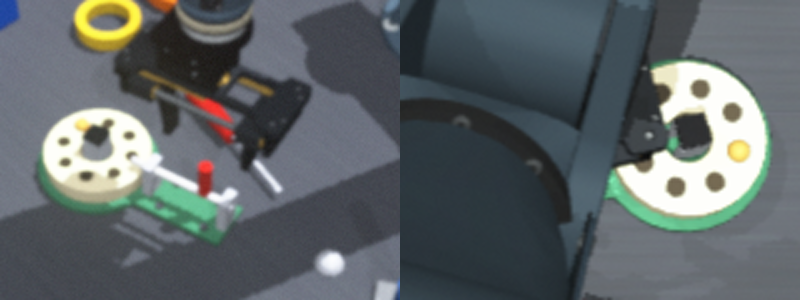

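The scene view shows the open fingers, with tips at crop (170,130) and (248,160), straddling the red knob at (205,165). I can go straight down and close.

```bash
python3 -m jog '[[[0,-2,30],[0,0,0],0],[[0,-2,61],[0,0,0],0],[[0,-2,61],[0,0,0],0.3],[[0,-2,61],[0,0,0],0.7],[[0,-2,61],[0,0,0],0.9],[[0,-2,61],[0,0,0],0.9],[[0,-2,61],[0,0,0],0.9],[[0,-2,61],[0,0,0],0.9],[[0,-2,61],[0,0,0],0.9]]'
```

```text
time_s: 2.7
position: [0.4851, -0.0246, 0.071]
tcp_rot: [[-0.973, -0.231, 0.002], [-0.231, 0.973, -0.001], [-0.002, -0.001, -1.0]]
force: [-0.5, -0.6, 0.4]
opening: 0.552
```

```bash
python3 -m jog '[[[0,0,2],[0,0,0],1],[[0,0,2],[0,0,0],1],[[0,0,2],[0,0,0],1],[[0,0,2],[0,0,0],1],[[0,0,2],[0,0,0],1],[[0,0,2],[0,0,0],1],[[0,0,2],[0,0,0],1],[[0,0,2],[0,0,0],1],[[0,0,2],[0,0,0],1],[[0,0,2],[0,0,0],1],[[0,0,2],[0,0,0],1],[[0,0,2],[0,0,0],1]]'
```

```text
time_s: 3.7
position: [0.4845, -0.0244, 0.0679]
tcp_rot: [[-0.973, -0.23, -0.0], [-0.23, 0.973, 0.0], [0.0, 0.0, -1.0]]
force: [0.3, 1.0, -1.8]
opening: 0.176
```

```bash
python3 -m jog '[[[0,-6,0],[0,0,0],1],[[0,-14,0],[0,0,0],1],[[0,-22,0],[0,0,0],1],[[0,-30,0],[0,0,0],1],[[-0.5,-37,0],[0,0,0],1],[[-0.6,-42,0],[0,0,0],1],[[-0.6,-45,0],[0,0,0],1],[[-0.6,-47,0],[0,0,0],1],[[-0.6,-47,0],[0,0,0],1]]'
```

```text
time_s: 4.45
position: [0.4962, -0.0709, 0.0679]
tcp_rot: [[-0.973, -0.23, 0.0], [-0.23, 0.973, -0.001], [-0.0, -0.001, -1.0]]
force: [2.4, -0.4, -4.0]
opening: 0.173
```

```bash
python3 -m jog '[[[0,-1,0],[0,0,0],1],[[0,-2,0],[0,0,0],1],[[0,-3,0],[0,0,0],1],[[0,-4,0],[0,0,0],1],[[0,-5,0],[0,0,0],1],[[0,-5,0],[0,0,0],1]]'
```

```text
time_s: 4.95
position: [0.4972, -0.0749, 0.068]
tcp_rot: [[-0.973, -0.231, 0.0], [-0.231, 0.973, -0.0], [-0.0, -0.0, -1.0]]
force: [2.2, 2.0, -4.6]
opening: 0.173
```

```bash
python3 -m jog '[[[0,-1,0],[0,0,0],1],[[0,-2,0],[0,0,0],1],[[0,-3,0],[0,0,0],1],[[0,-3,0],[0,0,0],1],[[0,-3,0],[0,0,0],1]]'
```

```text
time_s: 5.37
position: [0.4975, -0.0763, 0.0679]
tcp_rot: [[-0.973, -0.229, -0.001], [-0.229, 0.973, 0.003], [0.0, 0.003, -1.0]]
force: [3.5, 8.9, -4.2]
opening: 0.175
```

```bash
python3 -m jog '[[[0,-1,0],[0,0,0],1],[[0,-2,0],[0,0,0],1],[[0,-3,0],[0,0,0],1],[[0,-3,0],[0,0,0],1],[[0,-3,0],[0,0,0],1]]'
```

```text
time_s: 5.78
position: [0.4974, -0.0764, 0.0679]
tcp_rot: [[-0.974, -0.227, -0.002], [-0.227, 0.974, 0.007], [0.001, 0.007, -1.0]]
force: [5.1, 18.4, -1.4]
opening: 0.176
```

```bash
python3 -m jog '[[[0,2,0],[0,0,0],1],[[0,4,0],[0,0,0],1],[[0,4,0],[0,0,0],0.8],[[0,4,0],[0,0,0],0.5],[[0,4,0],[0,0,0],0.5],[[0,4,0],[0,0,0],0.5],[[0,4,0],[0,0,0],0.5],[[0,4,0],[0,0,0],0.5]]'
```

```text
time_s: 6.45
position: [0.4976, -0.0774, 0.0682]
tcp_rot: [[-0.973, -0.23, 0.0], [-0.23, 0.973, -0.0], [-0.0, -0.0, -1.0]]
force: [0.1, 0.2, -0.4]
opening: 0.466
```

```bash
python3 -m jog '[[[0,0,-30],[0,0,0],0.5],[[0,0,-70],[0,0,0],0],[[0,0,-110],[0,0,0],0],[[0,0,-150],[0,0,0],0],[[0,40,-180],[0,0,7],0],[[0,80,-180],[0,0,14],0],[[0,120,-180],[0,0,21],0],[[0,160,-180],[0,0,28],0],[[0,200,-180],[0,0,35],0],[[0,200,-180],[0,0,36],0]]'
python3 - <<'E'
from h import *
ims=[vision.capture(n) for n in("scene","top")]
S,T=ims
d=np.array([.243,-.970])
r=blobs(S,(0,150,80),(8,255,255),(285,200,330,280));print("scene red",r); r2=blobs(T,(0,150,80),(8,255,255),(300,210,385,260));print("top red",r2)
f=lambda n,x0,y0,w,h:cv2.resize(dict(scene=S,top=T)[n][y0:y0+h,x0:x0+w],(400,300),interpolation=cv2.INTER_CUBIC)
cv2.imwrite("pics/home.png",np.hstack([f("scene",230,190,120,90),f("top",285,180,140,105)])[:,:,::-1])
E
```

```text
time_s: 7.28
position: [0.4496, 0.1205, 0.2482]
tcp_rot: [[-0.922, 0.388, -0.001], [0.388, 0.922, 0.001], [0.001, 0.001, -1.0]]
force: [-0.6, 0.4, -0.6]
opening: 0.99
scene red [([324.2, 205.7], [315, 200, 15, 17], 131), ([302.0, 229.1], [300, 222, 5, 16], 71)]
top red [([341.7, 231.5], [338, 226, 8, 12], 68)]
```

View pics/home.png

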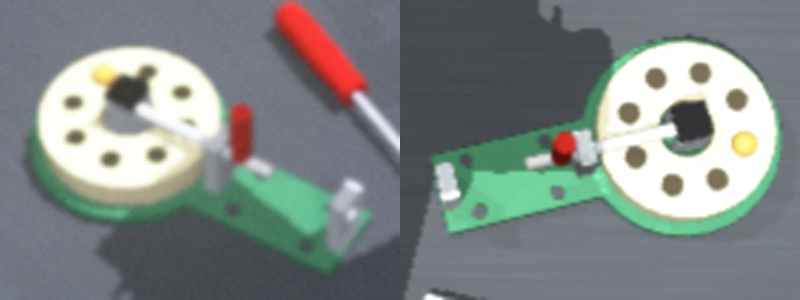

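The bolt's nose now runs into the black keeper at crop (690,125), with the knob against the front guide at (565,148). The stud is unchanged at full-frame (405,230). Next is the lamp.

```bash
python3 -m jog '[[[22,32,0],[0,0,0],0],[[44,64,0],[0,0,0],0],[[67,97,0],[0,0,0],0],[[67,97,0],[0,0,0],0],[[67,97,35],[0,0,0],0],[[67,97,70],[0,0,0],0],[[67,97,100],[0,0,0],0],[[67,97,126],[0,0,0],0],[[67,97,126],[0,0,0],0.5],[[67,97,126],[0,0,0],0.5],[[67,97,126],[0,0,0],0.5],[[67,97,126],[0,0,0],0.5]]'
python3 - <<'E'
from h import *
ims=[vision.capture(n) for n in("scene","top")]
f=lambda i,x0,y0,w,h:cv2.resize(ims[i][y0:y0+h,x0:x0+w],(400,300),interpolation=cv2.INTER_CUBIC)
cv2.imwrite("pics/lamp.png",np.hstack([f(0,380,230,120,90),f(1,130,210,140,105)])[:,:,::-1])
E
```

```text
time_s: 8.38
position: [0.4288, 0.233, 0.1237]
tcp_rot: [[-0.923, 0.386, 0.004], [0.386, 0.923, 0.001], [-0.003, 0.002, -1.0]]
force: [1.0, -0.1, 0.0]
opening: 0.783
```

View pics/lamp.png

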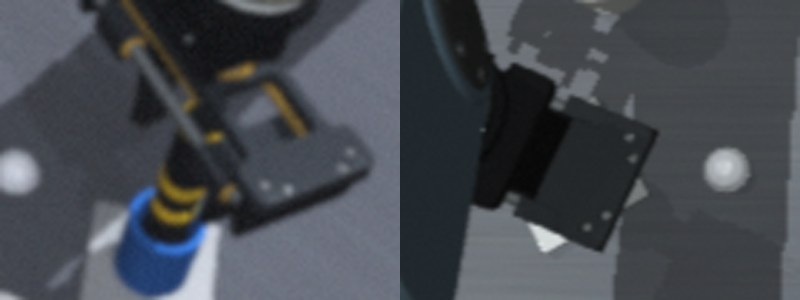

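The lamp is between the fingers and its tail shows below the gripper body at crop (210,135). I'll close.

```bash
python3 -m jog '[[[0,0,0],[0,0,0],1],[[0,0,0],[0,0,0],1],[[0,0,0],[0,0,0],1],[[0,0,0],[0,0,0],1],[[0,0,0],[0,0,0],1],[[0,0,0],[0,0,0],1],[[0,0,0],[0,0,0],1],[[0,0,0],[0,0,0],1],[[0,0,0],[0,0,0],1],[[0,0,0],[0,0,0],1],[[0,0,0],[0,0,0],1],[[0,0,0],[0,0,0],1]]'
```

```text
time_s: 9.48
position: [0.4273, 0.2332, 0.122]
tcp_rot: [[-0.923, 0.386, 0.0], [0.386, 0.923, 0.0], [-0.0, 0.0, -1.0]]
force: [-0.3, 1.4, 0.7]
opening: 0.313
```

```bash
python3 -m jog '[[[0,0,0],[0,0,0],1],[[0,0,0],[0,0,0],1],[[0,0,0],[0,0,0],1],[[0,0,-5],[0,0,0],1],[[0,0,-12],[0,0,0],1],[[0,0,-20],[0,0,0],1],[[0,0,-20],[0,0,0],1]]'
```

```text
time_s: 10.07
position: [0.4276, 0.2331, 0.1435]
tcp_rot: [[-0.923, 0.385, 0.002], [0.385, 0.923, -0.0], [-0.002, 0.001, -1.0]]
force: [0.2, 1.7, -0.9]
opening: 0.315
```

```bash
python3 -m jog '[[[0,0,-25],[0,0,0],1],[[0,0,-60],[0,0,0],1],[[0,0,-95],[0,0,0],1],[[0,0,-130],[0,0,0],1],[[-5,-5,-160],[0,0,0],1],[[-25,-20,-170],[0,0,0],1],[[-53,-45,-170],[0,0,0],1],[[-82,-70,-170],[0,0,0],1],[[-111,-96,-170],[0,0,0],1],[[-140,-121,-170],[0,0,0],1],[[-165,-143,-170],[0,0,0],1],[[-180,-156,-170],[0,0,0],1]]'
```

```text
time_s: 11.07
position: [0.5331, 0.0158, 0.3117]
tcp_rot: [[-0.922, 0.388, -0.002], [0.388, 0.922, -0.003], [0.001, -0.003, -1.0]]
force: [0.2, 0.3, -1.0]
opening: 0.308
```

```bash
python3 -m jog '[[[-15,-12,0],[6,0,0],1],[[-35,-28,0],[12,0,0],1],[[-50,-42,0],[18,0,0],1],[[-63,-54,0],[24,0,0],1],[[-63,-54,0],[30,0,0],1],[[-63,-54,0],[36,0,0],1],[[-63,-54,0],[42,0,0],1],[[-63,-54,0],[45,0,0],1],[[-63,-54,0],[45,0,0],1],[[-63,-54,0],[45,0,0],1]]'
```

```text
time_s: 11.9
position: [0.5697, -0.054, 0.3111]
tcp_rot: [[-0.923, 0.27, -0.274], [0.385, 0.653, -0.652], [0.003, -0.707, -0.707]]
force: [-0.1, 0.3, -1.3]
opening: 0.315
```

```bash
python3 -m jog '[[[0,15,15],[0,0,0],1],[[0,35,35],[0,0,0],1],[[0,52,52],[0,0,0],1],[[0,64,64],[0,0,0],1],[[0,70,70],[0,0,0],1],[[0,70,70],[0,0,0],1],[[0,70,70],[0,0,0],1]]'
python3 - <<'E'
from h import *
ims=[vision.capture(n) for n in("scene","top")]
for n,i in zip(("scene","top"),ims): cv2.imwrite(f"pics/fin_{n}.png",i[:,:,::-1])
f=lambda i,x0,y0,w,h:cv2.resize(ims[i][y0:y0+h,x0:x0+w],(400,400),interpolation=cv2.INTER_CUBIC)
cv2.imwrite("pics/fin.png",np.hstack([f(0,225,120,130,130),f(1,300,160,130,130)])[:,:,::-1])
s=bot.read_state();R=s["tcp_rot"];p=s["position"]
L=p+R[:,2]*.114;st=np.array([.507,-.2075,.044]);print("lens",L,np.linalg.norm(L-st),"pred px",proj("scene",L),proj("top",L),proj("scene",st),proj("top",st))
E
```

```text
time_s: 12.48
position: [0.5705, -0.0551, 0.2141]
tcp_rot: [[-0.922, 0.274, -0.272], [0.386, 0.652, -0.652], [-0.001, -0.707, -0.707]]
force: [-0.2, 0.9, -1.5]
opening: 0.312
lens [ 0.54033497 -0.1291675   0.13413677] 0.12398322197920404 pred px [270.64366723 209.20707287] [372.52965883 202.76116139] [261.37690425 209.96775778] [405.27753851 229.9923566 ]
```

View pics/fin.png

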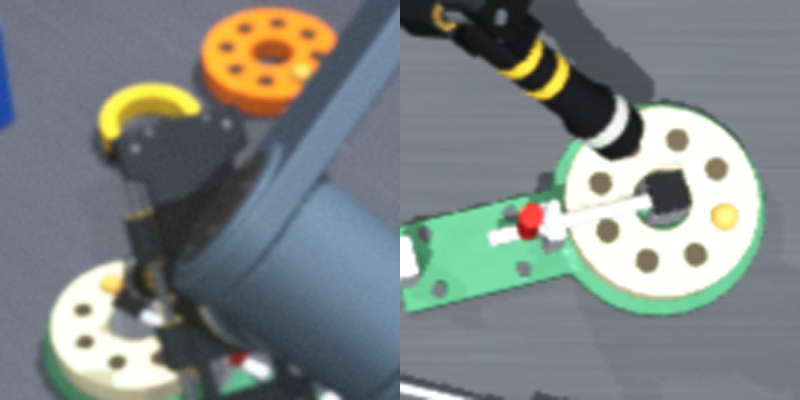

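The top view shows the lamp slanting in from the upper left, with its bands near crop (520,60) and (612,125) and the head end at about (630,148). The axis runs close to the stud at (725,215). The scene view is mostly blocked by the arm. I'll measure the axis line numerically.

```bash
python3 - <<'E'
from h import *
im=cv2.imread("pics/fin_top.png"); hsv=cv2.cvtColor(im,cv2.COLOR_BGR2HSV); g=cv2.cvtColor(im,cv2.COLOR_BGR2GRAY).astype(np.float32)
s=bot.read_state();R,p=np.array(s["tcp_rot"]),np.array(s["position"])
stud=proj("top",[.507,-.2075,.044])
# cross-sections: darkest stretch perpendicular to predicted axis
pts=[]
for a in np.arange(.045,.112,.004):
    c=proj("top",p+R[:,2]*a); e=proj("top",p+R[:,2]*(a+.01)); t=(e-c)/np.linalg.norm(e-c); n=np.array([-t[1],t[0]])
    k=np.arange(-18,18.1,.25); xy=(c+k[:,None]*n).astype(np.float32)
    v=cv2.remap(g,xy[None,:,0],xy[None,:,1],cv2.INTER_LINEAR)[0]; sat=cv2.remap(hsv[...,1].astype(np.float32),xy[None,:,0],xy[None,:,1],cv2.INTER_LINEAR)[0]
    lamp=(v<42)|((sat>140)&(v>60)); 
    l,st,_=cv2.connectedComponentsWithStats(lamp.astype(np.uint8)[None])[1:] if 0 else cv2.connectedComponentsWithStats(lamp.astype(np.uint8)[None])[1:4]
    i=1+np.argmax(st[1:,4]); ks=k[l[0]==i]; pts.append((a,ks[0],ks[-1],(ks[0]+ks[-1])/2,*(c+n*(ks[0]+ks[-1])/2)))
pts=np.array(pts);print(np.round(pts,2))
E
```

```text
Traceback (most recent call last):
ValueError: attempt to get argmax of an empty sequence
```

```bash
python3 - <<'E'
from h import *
im=cv2.imread("pics/fin_top.png"); g=cv2.cvtColor(im,cv2.COLOR_BGR2GRAY).astype(np.float32); S=cv2.cvtColor(im,cv2.COLOR_BGR2HSV)[...,1].astype(np.float32)
s=bot.read_state();R,p=np.array(s["tcp_rot"]),np.array(s["position"])
out=[]
for a in np.arange(.01,.116,.006):
    c=proj("top",p+R[:,2]*a); t=proj("top",p+R[:,2]*(a+.01))-c; t/=np.linalg.norm(t); n=np.array([-t[1],t[0]])
    k=np.arange(-18,18.1,.25); xy=(c+k[:,None]*n).astype(np.float32)
    f=lambda m:cv2.remap(m,xy[None,:,0],xy[None,:,1],cv2.INTER_LINEAR)[0]
    lamp=(f(g)<50)|(f(S)>130); w=k[lamp&(abs(k)<14)]
    if len(w): print(round(a,3),w[0],w[-1],"mid",(w[0]+w[-1])/2,"n",len(w)*.25)
x0,y0=330,150; z=6
o=cv2.resize(im[y0:y0+100,x0:x0+120],None,fx=z,fy=z,interpolation=cv2.INTER_CUBIC)
q=lambda P:tuple(int(round(v)) for v in ((proj("top",P)-[x0-.5,y0-.5])*z))
cv2.line(o,q(p),q(p+R[:,2]*.238),(255,0,255),1); cv2.circle(o,q([.507,-.2075,.044]),6,(255,0,0),1); cv2.circle(o,q(p+R[:,2]*.114),5,(0,255,0),1)
cv2.imwrite("pics/axis.png",o)
E
```

```text
0.01 -11.0 9.5 mid -0.75 n 20.5
0.016 -6.25 9.0 mid 1.375 n 15.5
0.022 -5.5 8.0 mid 1.25 n 13.75
0.028 -6.0 8.75 mid 1.375 n 9.5
0.034 -6.0 9.0 mid 1.5 n 14.75
0.04 -6.5 9.0 mid 1.25 n 13.25
0.046 -5.75 8.25 mid 1.25 n 14.25
0.052 -6.0 8.5 mid 1.25 n 11.75
0.058 -6.25 8.5 mid 1.125 n 15.0
0.064 -6.5 8.5 mid 1.0 n 15.25
0.07 -7.0 9.25 mid 1.125 n 16.5
0.076 -8.0 10.25 mid 1.125 n 18.5
0.082 -8.0 10.5 mid 1.25 n 18.75
0.088 -6.25 9.25 mid 1.5 n 15.75
0.094 -3.5 6.75 mid 1.625 n 10.5
0.112 -7.0 9.5 mid 1.25 n 7.25
```

View pics/axis.png

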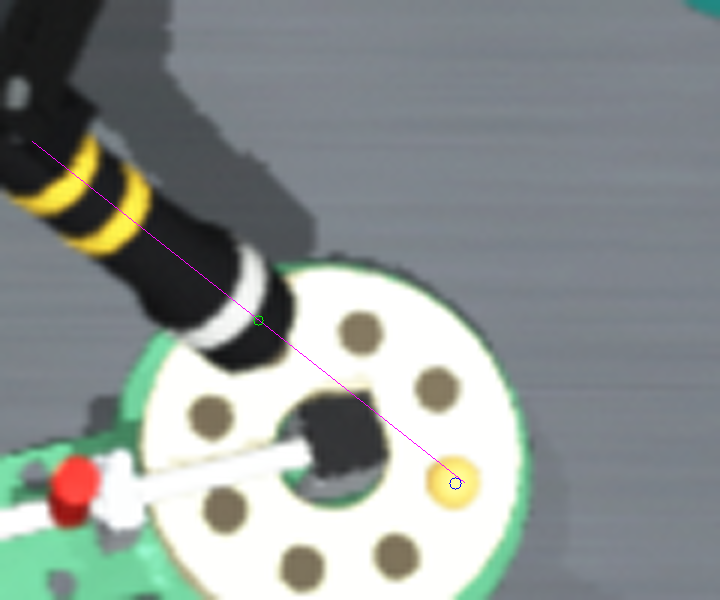

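The lamp's axis is parallel to the predicted line, offset about 2 mm, and points at the stud at (454,483). I'll lower the last 5 mm with a 1 mm lateral trim, let it settle, and run the final check.

```bash
python3 -m jog '[[[-0.5,2,2],[0,0,0],1],[[-1,3.5,3.5],[0,0,0],1],[[-1,3.5,3.5],[0,0,0],1],[[-1,3.5,3.5],[0,0,0],1],[[-1,3.5,3.5],[0,0,0],1],[[-1,3.5,3.5],[0,0,0],1],[[-1,3.5,3.5],[0,0,0],1]]'
python3 - <<'E'
from h import *
im=vision.capture("top"); s=bot.read_state();R,p=np.array(s["tcp_rot"]),np.array(s["position"])
st=np.array([.507,-.2075,.044]); L=p+R[:,2]*.114+R[:,0]*.0022; w=st-L; d=np.linalg.norm(w)
print("lens",L,"dist",d,"aim err deg",np.degrees(np.arccos(w@R[:,2]/d)),"slant",np.degrees(np.arcsin(-R[2,2])),"opening",s["opening"],s["time_s"],np.abs(s["qvel"]).max())
print("brass",blobs(im,(12,110,120),(32,255,255),(385,215,425,245)),"red",blobs(im,(0,150,80),(8,255,255),(300,210,385,260)))
cv2.imwrite("pics/last.png",cv2.resize(im[130:290,120:440],(800,400))[:,:,::-1])
E
```

```text
time_s: 13.17
position: [0.5713, -0.0547, 0.2081]
tcp_rot: [[-0.923, 0.273, -0.273], [0.385, 0.652, -0.653], [-0.0, -0.707, -0.707]]
force: [-0.3, 0.5, -1.7]
opening: 0.315
lens [ 0.53817792 -0.12826539  0.12747355] dist 0.11923933368769445 aim err deg 1.0190671283010397 slant 44.997717084339115 opening 0.31644231077586316 13.2167 0.10815177485390745
brass [([404.7, 229.9], [401, 226, 8, 8], 42)] red [([341.6, 231.4], [338, 226, 8, 12], 68)]
```

View pics/last.png

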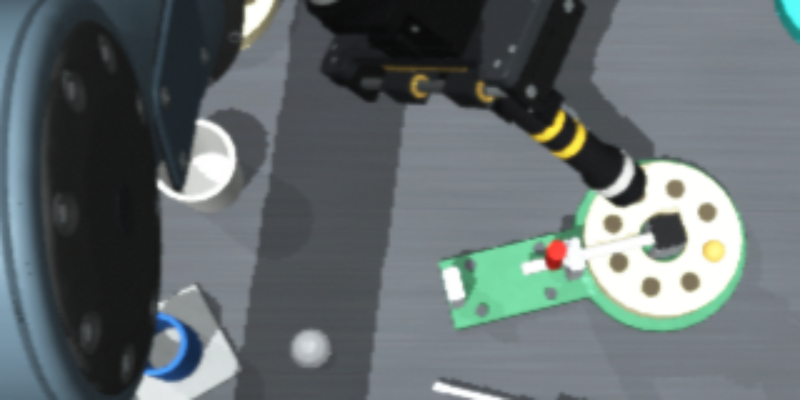

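The final view shows the empty holder at crop (175,345), with the tin and castings where they were. The knob is in its home position at (557,253), and the lamp at (625,180) points at the stud at (713,250). Everything agrees, so I'm handing in.

```bash
python3 -c "
from rig import bot
bot.hand_in(); s=bot.read_state(); print(s['time_s'],s['position'],s['opening'])"
```

```text
the job is handed in; nothing more can be done
the job is handed in; nothing more can be done
```

The bolt is fully home in the keeper, and the arm is holding the lamp raised at 45° and aimed at the stud. I handed the job in at about 13 s.

- **Bolt:** I gripped the red knob and slid it about 53 mm until it stopped moving against 18 N. Pictures show the nose in the keeper, and the knob had not moved in the last picture.
- **Lamp:** I drew it straight up out of the holder, carried it over and tilted it. At the last check it slanted at 45.0°, with the lens about 119 mm from the stud and the aim about 1° off. These come from the arm pose and the earlier grasp measurement. Before a last 5 mm lowering, the top view also showed the lamp's axis in line with the stud.
- **Mould and bystanders:** The stud stayed within 0.2 px of its first position. In the parts of the last picture I could see, nothing else had moved.

**Disagreements and gaps:**
- The two-view stud height came out at 35.5 mm instead of 44 mm, because the keeper partly hides the stud in the scene view. I used the top view at the given 44 mm height.
- The lamp sits about 2 mm off the grip centre, which I allowed for.
- The scene camera was mostly blocked at the end, so the slant angle comes from the arm's own pose only.

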